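Clamp a tin in the bench tin holder

ROBOT

A 6-joint arm with a two-finger parallel gripper is mounted at the origin on a cart in front of the work surface, level with it; the furniture and walls round the work are solid. World frame = base frame: x ahead of the robot, y to its left, z up, the work surface at z = 0. Lengths are in mm, angles in rad, forces in N, time in s.
With the tool pointing down it reaches from about 350 to 975 mm from the base axis. Payload 17.4 kg.
Tool frame: the origin (TCP) lies at the very end of the fingers, on their centre line; the grasp point (between the pads) lies 19 mm behind it; z points along the fingers, y is the direction in which the jaws open and shut (so a half turn about z gives the same grasp; the last joint's range is limited). The gripper opens to 85 mm and grips with 20 to 120 N. Pads are 22 mm wide; open, the fingers measure 114 mm over their backs; the gripper's body (76 mm by 85 mm) begins 54 mm behind the grasp point. The pads swing forward as they close: fully open they stand 13 mm farther back than shut.
Start: joints at [-1.302, 0.116, 1.442, -0, 1.584, -0.038], TCP at [203.847, -643.49, 231.303] pointing down, gripper open.
Joint ranges: [-2.83, 2.83], [-0.83, 2.19], [0.07, 2.5], [-1.14, 4.28], [0.01, 3], [-2.97, 2.97]. Speed limits (rad/s): [1.89, 1.89, 2.22, 3.14, 3.14, 3.14].

INTERFACE

Orientations are given as a unit quaternion [x, y, z, w].
In Python, from cell import robot, release, clamp, solver, snapshot, camera_params, job_done gives the robot as it stands. The module is installed in compiled form; this text tells all that it offers. Calls block until the motion is done:
- robot.goto(position, orientation): joint-space move of the TCP to a pose.
- robot.servo_line(position, ori=None, velocity=150): straight line of the TCP; ori=None keeps the orientation; velocity is the mean speed in mm/s.
- robot.goto_joints(angles): joint-space move.
- release() and clamp(f_grip=None): open the fingers fully, or close them until they stop; f_grip is the grip in N (None keeps the last).
- robot.sleep(seconds).
- solver.ik(position, orientation): joint angles nearest the present ones, or None.
- robot.get_obs(): the state.
- snapshot(name): name is "scene" or "top" or "wrist"; returns the picture (400x640x3 uint8, blue, green, red); there is no depth.
- camera_params(name): a dict with "mtx" (3x3 intrinsics, pixels), "k1" (the pictures are not rectified: a ray, as slopes to the right and down, at radius r is drawn at 1 + k1 r^2 times it, then the intrinsics apply), "rvec" (rotation vector, rad) and "tvec" (3), from world to camera coordinates, as OpenCV has them. Camera axes: x right, y down, z forward; pixel columns grow to the right and rows downward; lengths in mm; the calibration is good to about 2 mm. A picture is of the moment at which its call begins: read the wrist's pose just before it. camera_params takes no time and is no camera call; for the wrist camera it gives the pose at the moment of the call.
A pose or a line that the arm cannot do raises robot.MotionError and nothing moves.
- job_done(): hands the job in, once; it reports no verdict.
The state is a dict: "time_s": time; "joint_positions": joint angles; "qvel": joint speeds; "effort": joint torques, N m; "tcp_pos": TCP position; "orientation": TCP orientation; "ft_force": force on the tool from outside, world axes, zero at the start; "torque": the same for the moment, N m; "grip_width": opening from 0.0 (shut) to 1.0 (fully open).
Only numpy, scipy, OpenCV 4.12 (cv2) and the standard library are available. Lean on these libraries where they do the work, as an engineer would, in place of code of your own. Each camera call takes 0.05 s, during which the arm holds its last target.

TASK

Get the tin that stands between the jaws of the tin holder held for opening: loosen the orange clamp lever so that the blue jaw is free, push the jaw along its rail until the tin is snug between both rubber faces, then turn the lever back until it is fully tight. Keep the tin upright, and leave the other two tins and the screwdriver where they are.

Things in the scene. Friction and masses are not known exactly. Their poses are not given: they have to be found in the camera images.
- holder: tin holder fixed to the bench: aluminium rail 270 x 30 mm along its y axis, top at 26 mm, a steel strip in its groove; origin on the bench under the rail's middle, z up. Grey fixed jaw at the -y end, blue jaw sliding on the rail; both jaw plates reach out to +x (away from the robot) to 110 mm from the rail's centre line, 6 to 38 mm above the bench. No floor: the tin stands on the bench.
- jaw (a joint): blue jaw's position along the rail, 0 to 0.10 m, growing towards the rail's free +y end; opening between the rubber faces = 60 mm + this value. Loosened, it slides with about 7 N of friction (no spring) and stays where it is left; clamped tight, it holds against some 45 N.
- lever (a joint): orange clamp lever's angle, rad: 0 = tight (stop), growing anticlockwise seen from above to 1.57 = loose (stop). The jaw is free from about 0.7 on. It rides on the jaw, stays where it is left and takes at most about 9 N at its end to turn. At 0 it points 145 degrees anticlockwise from the holder's +x axis (to the robot, leaning to +y), at 1.57 235 degrees (to the robot, leaning to the fixed jaw).
- lever_hub (a point): point on the lever's upright turning axis, 60 mm above the bench, over the rail's centre line and the middle of the blue carriage (54 mm wide, 56 mm along the rail, top at 45 mm, push plate at its +y end; its end towards the fixed jaw is in the plane of its rubber face). The hub is 26 mm across, top at 66 mm.
- lever_end (a point): centre of the lever's thick round end grip (15 mm thick, about 40 mm long along the lever), 70 mm from the turning axis and 73 mm above the bench; the lever's tip is 17 mm farther out and the arm is 11 mm thick nearer the hub
- jaw_face (a point): centre of the sliding jaw's rubber face, which looks to the holder's -y, 22 mm above the bench, 68 mm from the rail's centre line; axes as the holder's
- jaw_back (a point): centre of the steel push plate on the carriage's +y end, a good place to push the jaw: over the rail's centre line, 43 mm above the bench, 56 mm behind the plane of the rubber face. It is flat, 40 mm wide and reaches from just above the rail (28 mm) up to 58 mm. The jaw plate itself is 15 mm thick, so things pushing on it come close over the tin
- fixed_face (a point): centre of the fixed jaw's rubber face, which looks to the holder's +y, 22 mm above the bench, 68 mm from the rail's centre line; axes as the holder's
- tin0_mid (a point): centre (half-way up) of the green-banded round tin, 70 mm across and 42 mm high, loose, standing upright. Which of the three tins stands between the jaws differs each time; the other two stand aside and are to be left
- tin1_mid (a point): centre (half-way up) of the red-banded round tin, 86 mm across and 88 mm high, loose, standing upright. Which of the three tins stands between the jaws differs each time; the other two stand aside and are to be left
- tin2_mid (a point): centre (half-way up) of the blue-banded round tin, 64 mm across and 60 mm high, loose, standing upright. Which of the three tins stands between the jaws differs each time; the other two stand aside and are to be left
- slot (a point): fixed point of the holder between the jaws, 85 mm from the rail's centre line and 60 mm from the fixed jaw's face, 22 mm above the bench; the tin that is to be held starts within 20 mm (horizontally) of it
- screwdriver_mid (a point): middle of the yellow-handled screwdriver, 166 mm long, 28 mm thick, lying on the bench; leave it
Not all that is in view belongs to the job. Leave any turquoise look-alike of the part that bears tin0_mid alone. Leave any purple look-alike of the part that bears tin1_mid alone.

How it is judged:
By the outcome, as a careful person would: the job done as asked, in the order asked, and still so for the second after the job is handed in, with the robot touching nothing.
It also fails if it takes over 69 s, if anything falls off the work surface, if the arm or the gripper's body presses on something with over 40 N, if the wrist force passes 120 N, or if a joint passes its speed limit or range.

## Working session

There is one attempt and no reset: what is moved stays moved. The work goes in short steps, each a Python script; the robot and the scene stay as the last script left them, time stands still between calls to the robot, and variables do not carry over. Pictures are saved under pics/ and viewed, and the job is handed in when it is done.

```bash
mkdir -p pics
python3 - <<'E'
from cell import *
import cv2
for n in ("scene","top","wrist"):
    im=snapshot(n); cv2.imwrite(f"pics/{n}0.png",im)
    p=camera_params(n); print(n,p)
print(robot.get_obs())
E
```

```text
scene {'mtx': array([[439.86081106,   0.        , 325.68622613],
       [  0.        , 439.86081106, 199.51372054],
       [  0.        ,   0.        ,   1.        ]]), 'k1': 0.016714371882843453, 'rvec': array([ 0.69001044, -2.40534709,  1.43633868]), 'tvec': array([ 501.07201358,  169.3793373 , 1252.82860066])}
top {'mtx': array([[400.99246115,   0.        , 316.79862109],
       [  0.        , 400.99246115, 198.59683476],
       [  0.        ,   0.        ,   1.        ]]), 'k1': 0.008057146187450818, 'rvec': array([ 2.15742854, -2.18497844,  0.10114969]), 'tvec': array([  43.32443987,  562.75275966, 1270.4510429 ])}
wrist {'mtx': array([[288.53924662,   0.        , 315.62317331],
       [  0.        , 288.53924662, 196.50975111],
       [  0.        ,   0.        ,   1.        ]]), 'k1': -0.03905631669336919, 'rvec': array([-2.31722562,  1.69633528,  0.27370686]), 'tvec': array([-675.49461411,  -41.01268947,  379.96176881])}
{'time_s': 0.15, 'joint_positions': array([-1.30180690e+00,  1.16382854e-01,  1.44212131e+00,  4.09526165e-06,
        1.58396029e+00, -3.78198897e-02]), 'qvel': array([ 8.17378422e-04, -3.39507789e-03, -3.30432368e-03,  2.07853379e-03,
        1.95968001e-05, -2.94621851e-04]), 'effort': array([-3.22968181e-04, -7.32505989e+01, -6.32851267e+01, -1.00898224e-04,
        4.98891357e-03,  4.77528033e-05]), 'tcp_pos': array([ 203.80603211, -643.35371373,  230.72109799]), 'orientation': array([ 9.88256464e-01,  1.52803699e-01, -4.82376074e-05, -4.33228632e-04]), 'ft_force': array([ 0.11196422, -0.38913271, -0.59371035]), 'torque': array([-0.00227357,  0.04753816, -0.00048903]), 'grip_width': 0.9989317970768651}
```

View pics/scene0.png

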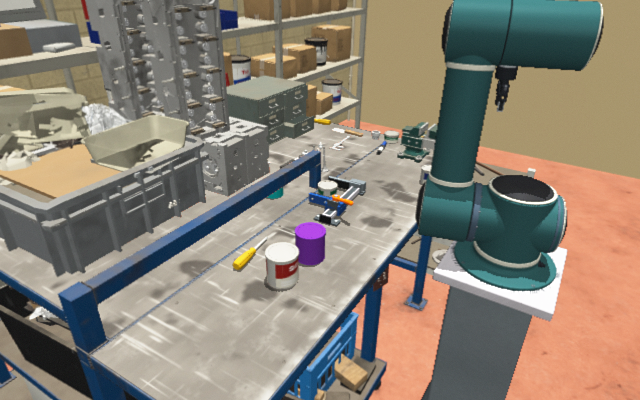

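View pics/top0.png

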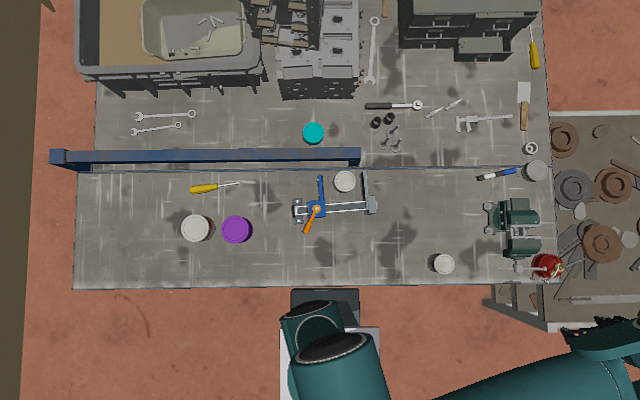

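Run:
```python
import cv2
a=cv2.imread("pics/top0.png")[140:260,270:400]; cv2.imwrite("pics/top0c.png",cv2.resize(a,None,fx=5.5,fy=4.8 if 0 else 5,interpolation=cv2.INTER_CUBIC)[:600])
a=cv2.imread("pics/scene0.png")[140:240,260:390]; cv2.imwrite("pics/scene0c.png",cv2.resize(a,None,fx=6,fy=6,interpolation=cv2.INTER_CUBIC))
```

```text
(no output)
```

View pics/top0c.png

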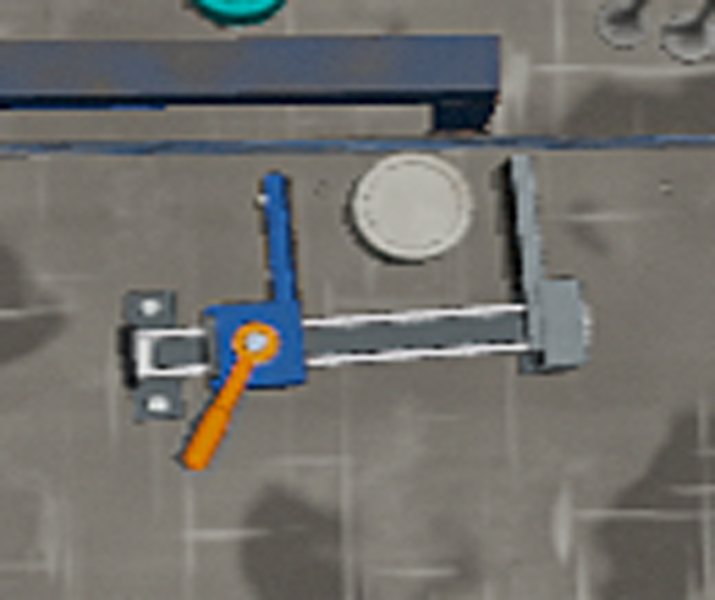

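View pics/scene0c.png

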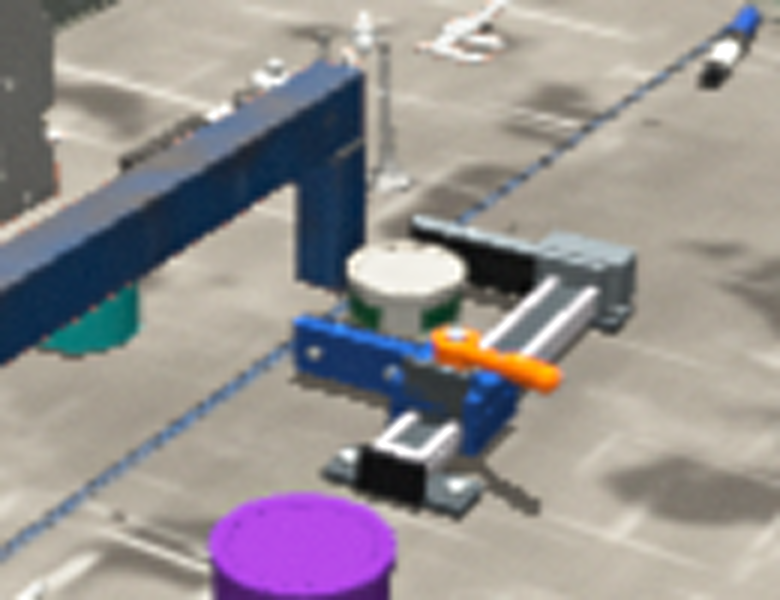

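View pics/wrist0.png

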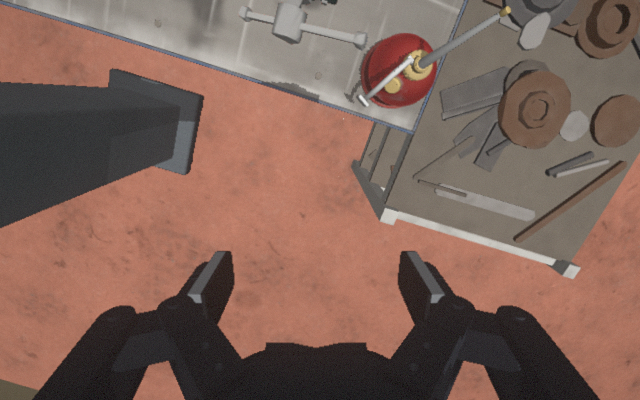

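```bash
cat > h.py <<'E'
import numpy as np, cv2
from cell import *
def ray(n,uv,p=None):
    p=p or camera_params(n); K=p["mtx"]; 
    d=cv2.undistortPoints(np.array([[uv]],float),K,np.array([p["k1"],0,0,0.]))[0,0]
    R=cv2.Rodrigues(p["rvec"])[0]; c=-R.T@p["tvec"]; v=R.T@np.array([d[0],d[1],1]); return c,v
def at_z(n,uv,z,p=None):
    c,v=ray(n,uv,p); return (c+v*(z-c[2])/v[2])
def tri(n1,u1,n2,u2):
    c,v=ray(n1,u1); d,w=ray(n2,u2)
    s=np.linalg.lstsq(np.c_[v,-w],d-c,rcond=None)[0]; a=c+s[0]*v; b=d+s[1]*w; return (a+b)/2,np.linalg.norm(a-b)
def proj(n,P,p=None):
    p=p or camera_params(n)
    return cv2.projectPoints(np.array([P],float),p["rvec"],p["tvec"],p["mtx"],np.array([p["k1"],0,0,0.]))[0][0,0]
E
python3 - <<'E'
from h import *
np.set_printoptions(precision=1,suppress=True)
T=lambda x,y:(270+(x+.5)/5.5-.5,140+(y+.5)/5-.5)
S=lambda x,y:(260+(x+.5)/6-.5,140+(y+.5)/6-.5)
for n,q,z in [("hub",(256,342),66),("levertip",(193,463),78),("railtop at fixed far",(525,309),26),("rail fixed near",(525,347),26),("rail far carriage",(303,323),26),("rail near car",(303,364),26),("free end far",(136,332),26),("free near",(136,374),26),("tin top",(412,206),42),("fixedface tip",(511,158),38),("fixed face root",(527,300),38),("blue tip face",(288,178),38),("bluetip back",(265,176),38),("blue face root",(298,305),38)]:
    print(n,at_z("top",T(*q),z))
print(tri("top",T(256,342),"scene",S(456,338)),"hub")
print("beam end top corner",tri("top",T(499,37),"scene",S(362,70)),)
print("beam near-bottom corner",tri("top",T(499,100),"scene",S(325,62)))
E
```

```text
hub [530.   38.6  66. ]
levertip [454.8  74.7  78. ]
railtop at fixed far [ 552.2 -119.7   26. ]
rail fixed near [ 527.6 -119.1   26. ]
rail far carriage [544.8  10.9  26. ]
rail near car [518.3  11.3  26. ]
free end far [540.2 109.2  26. ]
free near [513.1 109.3  26. ]
tin top [618.1 -53.5  42. ]
fixedface tip [ 649.1 -112.4   38. ]
fixed face root [ 557.  -119.6   38. ]
blue tip face [637.8  18.6  38. ]
bluetip back [639.3  32.1  38. ]
blue face root [555.5  13.9  38. ]
(array([528.9,  37.9,  63.5]), np.float64(2.8199225483944796)) hub
beam end top corner (array([ 693.3, -103. ,  135.8]), np.float64(29.265564672901633))
beam near-bottom corner (array([678. , -88.4, 144.7]), np.float64(25.8185909216663))
```

```bash
cat >> h.py <<'E'
np.set_printoptions(precision=2,suppress=True)
def quat(psi): return [float(np.cos(psi/2)),float(np.sin(psi/2)),0.,0.]
def st(m=""):
    o=robot.get_obs(); print(m,"t",round(o["time_s"],2),"p",o["tcp_pos"],"F",o["ft_force"],"g",round(o["grip_width"],3)); return o
def snap(n,f):
    p=camera_params(n); cv2.imwrite(f"pics/{f}.png",snapshot(n)); return p
E
python3 - <<'E'
from h import *
import pickle
robot.servo_line([204,-643,330],velocity=200)
st()
psi=1.66
print(solver.ik([440,40,260],quat(psi)))
robot.goto([440,40,260],quat(psi)); st()
p=snap("wrist","w1"); print(robot.get_obs()["joint_positions"],p); pickle.dump(p,open("w1.pkl","wb"))
R=cv2.Rodrigues(p["rvec"])[0]; print("cam",-R.T@p["tvec"], R[2])
E
```

```text
t 0.79 p [ 203.97 -642.9   328.58] F [ 0.08  0.02 -0.48] g 0.996
[ 0.03 -0.41  1.87 -0.    1.69 -0.06]
 t 3.36 p [440.2   39.53 260.06] F [-0.07  0.08  0.31] g 0.997
[ 0.03 -0.41  1.87 -0.    1.69 -0.06] {'mtx': array([[288.54,   0.  , 315.62],
       [  0.  , 288.54, 196.51],
       [  0.  ,   0.  ,   1.  ]]), 'k1': -0.03905631669336919, 'rvec': array([-2.82, -0.12, -0.02]), 'tvec': array([-441.86,  -50.1 ,  407.54])}
cam [433.15 119.02 402.56] [ 0.03 -0.31 -0.95]
```

View pics/w1.png

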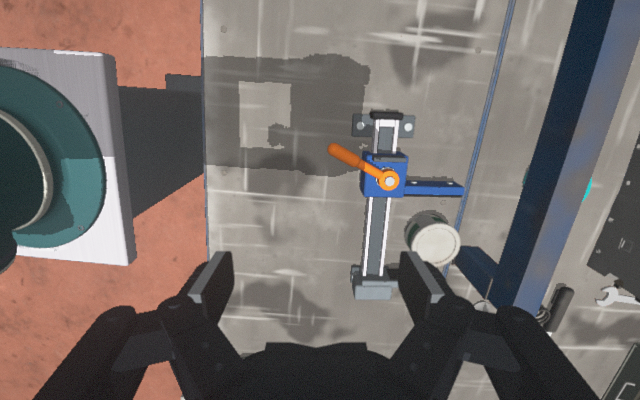

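Run:
```python
import cv2
a=cv2.imread("pics/w1.png")[100:310,315:475]; cv2.imwrite("pics/w1c.png",cv2.resize(a[:120],None,fx=5,fy=5,interpolation=cv2.INTER_CUBIC)); cv2.imwrite("pics/w1d.png",cv2.resize(a[90:],None,fx=5,fy=5,interpolation=cv2.INTER_CUBIC))
```

```text
(no output)
```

View pics/w1c.png

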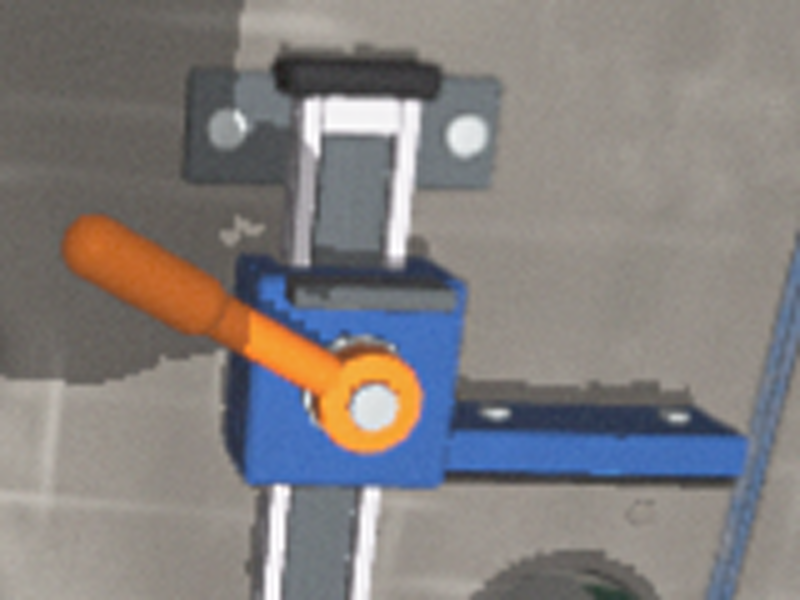

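View pics/w1d.png

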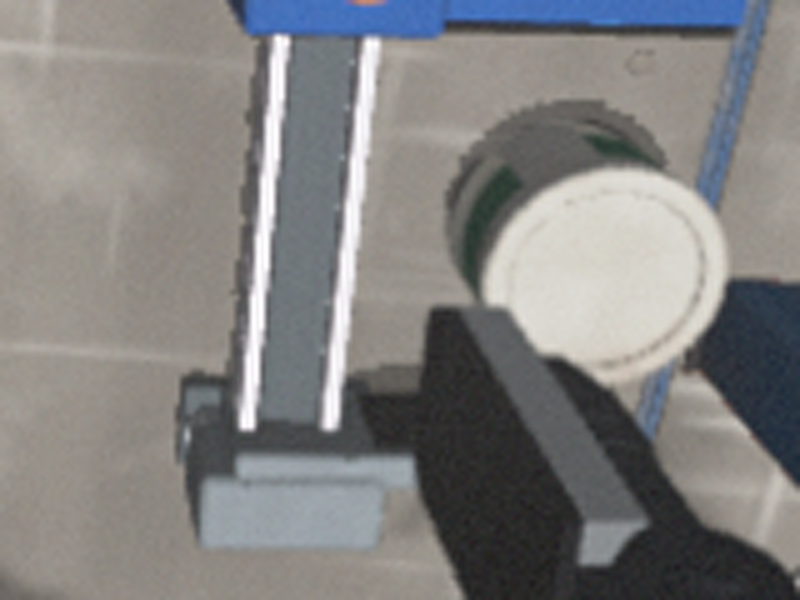

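Run:
```python
from h import *
import pickle
p=pickle.load(open("w1.pkl","rb"))
C=lambda x,y:(315+(x+.5)/5-.5,100+(y+.5)/5-.5)
D=lambda x,y:(315+(x+.5)/5-.5,190+(y+.5)/5-.5)
for n,q,z in [("hub",C(375,407),67),("tip",C(68,238),73),("gripmid",C(148,275),73),("gripinner",C(213,310),73),("faceL bottom edge top",C(250,472),45),("faceR",C(443,480),45),("pushplate top L",C(290,303),58),("ppl top R",C(457,308),58),("rail L",C(300,265),26),("railR",C(395,265),26),("railL2",D(240,430),26),("railR2",D(340,430),26),("tin",D(605,275),42),("fixed block front L",D(240,455),40)]:
    print(n,at_z("wrist",q,z,p))
```

```text
hub [530.03  36.    67.  ]
tip [451.74  70.71  73.  ]
gripmid [470.92  63.89  73.  ]
gripinner [486.89  57.14  73.  ]
faceL bottom edge top [506.74  10.31  45.  ]
faceR [557.52  12.6   45.  ]
pushplate top L [507.7  57.7  58. ]
ppl top R [548.41  60.18  58.  ]
rail L [515.75  62.25  26.  ]
railR [540.69  64.52  26.  ]
railL2 [ 526.22 -124.69   26.  ]
railR2 [ 556.6  -122.15   26.  ]
tin [617.7  -55.74  42.  ]
fixed block front L [ 523.98 -124.14   40.  ]
```

```bash
cat >> h.py <<'E'
def arc_pt(hub,a,r=70,z=56): return [float(hub[0]+r*np.cos(a)),float(hub[1]+r*np.sin(a)),z]
E
python3 - <<'E'
from h import *
hub=np.array([529.8,37.0]); a=np.radians(156)
robot.goto(arc_pt(hub,a,z=150),quat(a-np.pi)); st()
print(robot.get_obs()["joint_positions"])
robot.servo_line(arc_pt(hub,a),velocity=120); st("down")
snap("wrist","w2")
clamp(40); st("clamped")
for d in (4,8):
    b=a+np.radians(d); robot.servo_line(arc_pt(hub,b),quat(b-np.pi),velocity=60); st(d)
snap("top","t2")
E
```

```text
t 5.26 p [465.95  65.41 150.2 ] F [ 0.   -0.01  0.11] g 1.0
[ 0.09 -0.31  1.97 -0.    1.48  2.07]
down t 6.19 p [466.25  65.48  56.73] F [-0.15  0.17 -1.31] g 0.998
clamped t 6.89 p [465.91  65.54  56.18] F [-2.3   1.13  3.05] g 0.16
4 t 7.14 p [463.9   60.7   56.12] F [-5.03 -3.    4.96] g 0.161
8 t 7.39 p [462.41  56.13  56.11] F [-4.23 -0.59  5.13] g 0.161
```

View pics/w2.png

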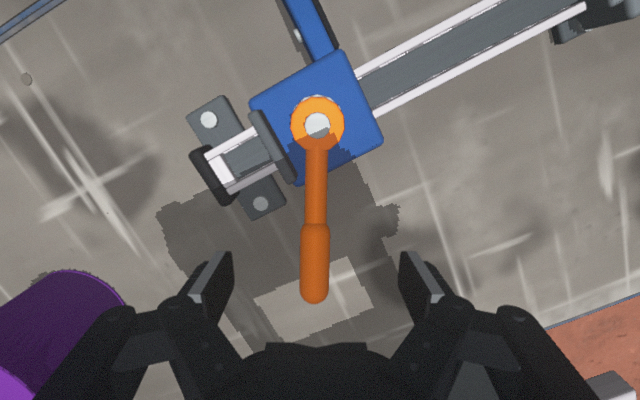

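Run:
```python
from h import *
hub=np.array([529.8,37.0])
for d in (172,180,188,196,204,212,220,228,234,238):
    b=np.radians(d); robot.servo_line(arc_pt(hub,b),quat(b-np.pi),velocity=90); o=st(d)
    if np.linalg.norm(o["ft_force"][:2])>40: print("STOP");break
snap("wrist","w3")
```

```text
172 t 7.73 p [460.29  46.41  56.06] F [-5.56 -2.75  6.21] g 0.159
180 t 8.03 p [459.6   36.63  56.07] F [-6.69 -2.65  6.2 ] g 0.158
188 t 8.32 p [460.29  26.79  56.08] F [-6.9  -3.29  6.62] g 0.159
196 t 8.61 p [462.3   17.14  56.08] F [-6.83 -4.38  7.02] g 0.156
204 t 8.9 p [465.69   7.85  56.1 ] F [-6.71 -5.45  7.6 ] g 0.156
212 t 9.19 p [470.33  -0.87  56.09] F [-6.99 -7.06  6.69] g 0.156
220 t 9.48 p [476.16  -8.85  56.1 ] F [-4.6  -7.12  6.77] g 0.161
228 t 9.78 p [483.07 -15.85  56.11] F [-5.67 -7.24  5.51] g 0.161
234 t 10.03 p [488.82 -20.42  56.1 ] F [-3.19 -7.16  5.79] g 0.159
238 t 10.28 p [492.85 -23.09  56.15] F [-3.54 -6.94  4.75] g 0.16
```

View pics/w3.png

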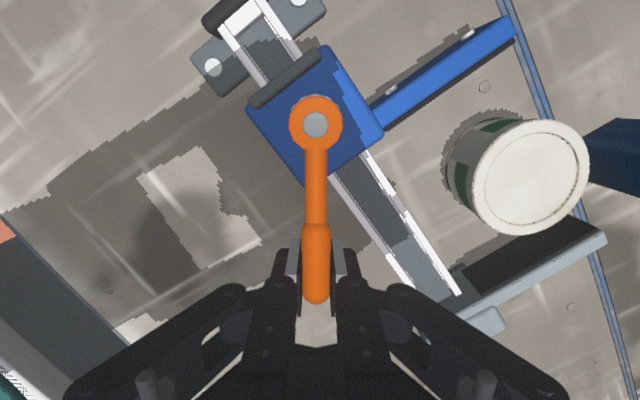

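Run:
```python
from h import *
release(); st("rel")
robot.servo_line([492.85,-23.1,135],velocity=200); st()
p=snap("wrist","w4"); snap("top","t4")
import pickle; pickle.dump(p,open("w4.pkl","wb"))
```

```text
rel t 11.03 p [492.72 -22.35  56.02] F [-0.35  0.75 -0.17] g 0.998
 t 11.57 p [492.86 -23.1  135.12] F [-0.27 -0.24 -0.11] g 0.999
```

View pics/w4.png

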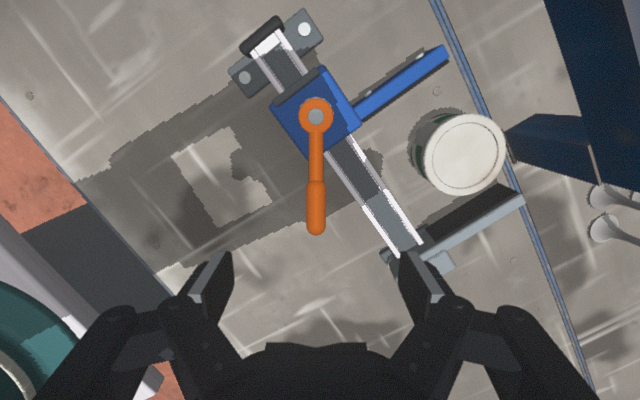

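Run:
```python
from h import *
import pickle
p=pickle.load(open("w4.pkl","rb"))
h=at_z("wrist",(316,117),67,p); print("hub",h,"tin",at_z("wrist",(467,153),42,p))
hub=np.array([529.8,37.0]); u=np.array([-.055,1]);u/=np.linalg.norm(u)
psi=np.pi/2+.055
P=lambda s,z:[*(hub+s*u).tolist(),z]
print(P(65,130))
robot.goto(P(68,130),quat(psi)); 
clamp(40); st()
robot.servo_line(P(68,42),velocity=150); st("down")
F0=robot.get_obs()["ft_force"]
s=68
for s in (45,36,28,18,8,0,-4):
    robot.servo_line(P(s,42),velocity=60); o=st(s)
    if abs((o["ft_force"]-F0)[1])>25: print("STOP");break
snap("wrist","w5");snap("scene","s5");snap("top","t5")
```

```text
hub [530.3   35.41  67.  ] tin [620.89 -55.94  42.  ]
[526.2303949507861, 101.90190998570556, 130]
 t 13.03 p [526.09 104.89 130.03] F [ 1.14  0.41 -0.76] g -0.002
down t 13.76 p [526.51 105.    42.83] F [-0.37  0.04 -0.09] g 0.001
45 t 14.29 p [527.39  81.6   42.12] F [ 1.02  0.51 -0.15] g -0.002
36 t 14.59 p [527.83  72.61  41.98] F [-0.    0.19 -0.37] g 0.002
28 t 14.88 p [528.25  64.81  41.98] F [-0.26 -0.43  0.06] g 0.002
18 t 15.19 p [528.8   54.89  41.99] F [-0.08  0.04  0.32] g 0.001
8 t 15.51 p [529.32  44.9   41.98] F [-0.23  0.31 -0.09] g 0.002
0 t 15.79 p [529.78  36.98  42.  ] F [-0.04  0.21 -0.04] g 0.0
-4 t 16.04 p [530.    33.22  42.  ] F [ 0.32  1.91 -0.34] g -0.0
```

View pics/w5.png

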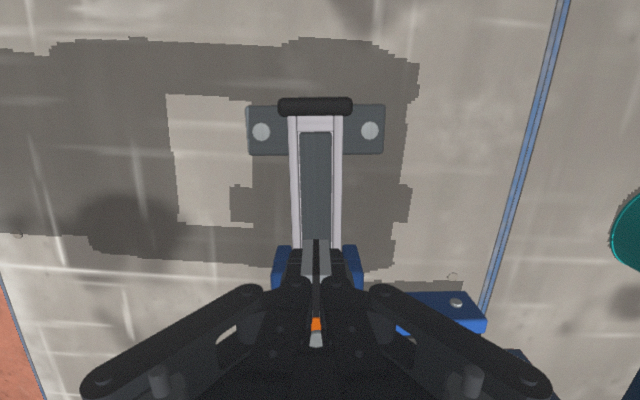

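Run:
```python
import cv2
a=cv2.imread("pics/t5.png")[140:260,270:400]; b=cv2.imread("pics/s5.png")[140:240,260:390]
cv2.imwrite("pics/c5.png",cv2.hconcat([cv2.resize(a,(400,370)),cv2.resize(b,(400,370))]))
```

```text
(no output)
```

View pics/c5.png

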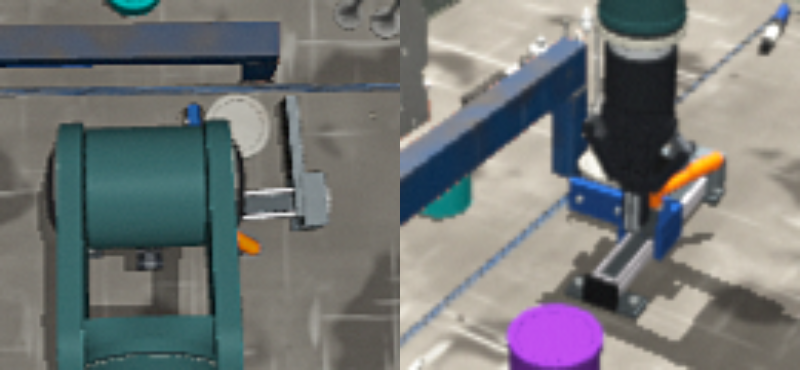

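Run:
```python
from h import *
hub=np.array([529.8,37.0]); u=np.array([-.055,1]);u/=np.linalg.norm(u)
P=lambda s,z:[*(hub+s*u).tolist(),z]
s=-4
while s>-32:
    s-=2 if s>-14 else 1
    robot.servo_line(P(s,42),velocity=30); o=st(s)
    if o["ft_force"][1]>18: print("STOP");break
snap("wrist","w6");snap("scene","s6");snap("top","t6")
import cv2
a=cv2.imread("pics/t6.png")[140:260,270:400]; b=cv2.imread("pics/s6.png")[140:240,260:390]
cv2.imwrite("pics/c6.png",cv2.hconcat([cv2.resize(a,(400,370)),cv2.resize(b,(400,370))]))
```

```text
-6 t 16.44 p [530.14  31.31  42.03] F [ 1.74  5.51 -0.71] g 0.003
-8 t 16.69 p [530.26  29.31  42.  ] F [0.84 5.77 0.68] g 0.001
-10 t 16.94 p [530.4   27.34  42.04] F [ 0.66  6.07 -0.37] g 0.0
-12 t 17.19 p [530.52  25.35  42.01] F [ 1.57  6.13 -0.81] g 0.001
-14 t 17.44 p [530.64  23.32  42.  ] F [ 1.34  5.64 -1.25] g 0.003
-15 t 17.69 p [530.71  22.42  42.03] F [ 0.91  6.62 -0.32] g -0.002
-16 t 17.94 p [530.76  21.48  42.01] F [ 1.68  6.3  -0.86] g -0.003
-17 t 18.19 p [530.85  20.46  42.05] F [ 1.84  5.95 -0.34] g 0.004
-18 t 18.44 p [530.91  19.46  42.02] F [ 1.7   6.38 -1.22] g 0.001
-19 t 18.69 p [530.99  18.46  42.04] F [ 0.99  7.52 -0.83] g -0.002
-20 t 18.94 p [531.02  17.48  42.01] F [ 2.08  6.85 -0.34] g 0.003
-21 t 19.19 p [531.08  16.69  42.02] F [ 1.17  8.92 -0.77] g 0.002
-22 t 19.44 p [531.09  16.52  42.07] F [ 1.3  16.71  0.14] g 0.001
-23 t 19.69 p [531.07  16.38  42.05] F [-0.61 24.88  0.43] g 0.0
STOP
```

View pics/c6.png

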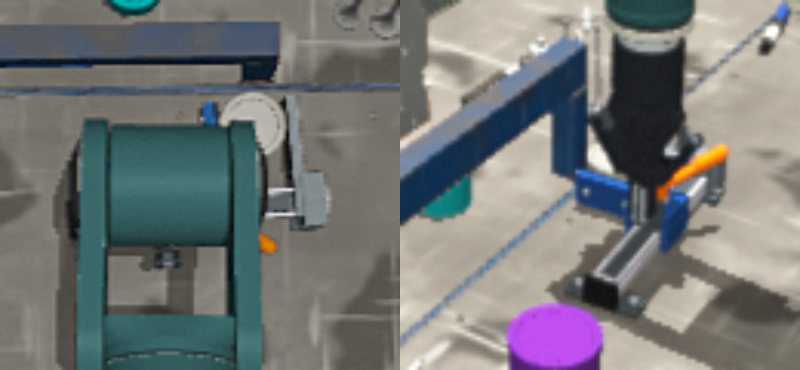

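Run:
```python
from h import *
import pickle
hub=np.array([529.8,37.0]); u=np.array([-.055,1]);u/=np.linalg.norm(u)
P=lambda s,z:[*(hub+s*u).tolist(),z]
robot.servo_line(P(0,42),velocity=100); robot.servo_line(P(0,150),velocity=200)
h=np.array([530.0+3.2,-22.5]); b=np.radians(238)
release()
robot.goto(arc_pt(h,b,z=135),quat(b-np.pi)); st()
p=snap("wrist","w7"); pickle.dump(p,open("w7.pkl","wb"))
```

```text
t 22.27 p [496.04 -82.29 135.14] F [-0.34  1.57 -0.45] g 1.0
```

View pics/w7.png

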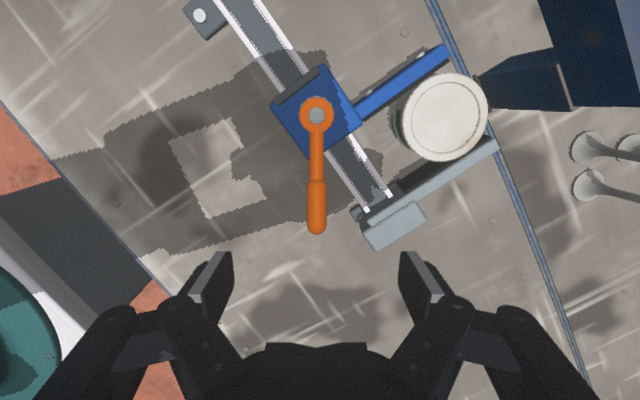

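Run:
```python
from h import *
h=np.array([533.1,-22.3-1.2])
b=np.radians(238)
robot.servo_line(arc_pt(h,b),velocity=120); st("down")
clamp(40); st("cl")
for d in (232,226,220,214,208,202,196,190,184,178,172,166,160,156,152):
    b=np.radians(d); robot.servo_line(arc_pt(h,b),quat(b-np.pi),velocity=60); o=st(d)
    if np.linalg.norm(o["ft_force"][:2])>40: print("STOP");break
```

```text
down t 23.12 p [496.42 -82.81  56.69] F [ 0.42 -0.71 -0.16] g 0.997
cl t 23.77 p [496.13 -82.92  56.2 ] F [-1.15  0.14  2.94] g 0.16
232 t 24.05 p [489.9  -78.57  56.17] F [-2.29  1.29  4.75] g 0.159
226 t 24.32 p [484.44 -73.81  56.17] F [-4.02  1.58  6.23] g 0.16
220 t 24.6 p [479.39 -68.46  56.12] F [-4.48  2.07  5.71] g 0.157
214 t 24.88 p [474.95 -62.56  56.14] F [-5.82  1.4   7.2 ] g 0.162
208 t 25.15 p [471.1  -56.22  56.13] F [-6.67  1.47  8.57] g 0.158
202 t 25.43 p [467.93 -49.52  56.14] F [-8.03  2.26  8.86] g 0.157
196 t 25.7 p [465.46 -42.56  56.15] F [-9.86  2.65 10.04] g 0.157
190 t 25.98 p [463.7  -35.33  56.13] F [-11.53   4.05  10.28] g 0.161
184 t 26.25 p [462.75 -27.94  56.13] F [-12.21   4.7   11.18] g 0.159
178 t 26.52 p [462.53 -20.51  56.14] F [-13.33   5.55  12.68] g 0.164
172 t 26.8 p [463.13 -13.1   56.18] F [-13.06   7.04  12.65] g 0.166
166 t 27.07 p [464.45  -5.74  56.15] F [-14.87   8.57  13.71] g 0.162
160 t 27.35 p [466.58   1.43  56.2 ] F [-14.81   9.72  13.72] g 0.157
156 t 27.6 p [468.35   5.97  56.24] F [-17.1    9.74  15.64] g 0.161
152 t 27.85 p [470.46  10.46  56.19] F [-16.14  11.51  16.34] g 0.156
```

Run:
```python
from h import *
h=np.array([533.1,-22.3-1.2])
for d in (149,147,145,143,141,139):
    b=np.radians(d); robot.servo_line(arc_pt(h,b),quat(b-np.pi),velocity=40); o=st(d)
    t=np.array([np.sin(b),-np.cos(b)]); print("tang",-o["ft_force"][:2]@t, "Mz",o["torque"][2])
    if np.linalg.norm(o["ft_force"][:2])>45 or -o["ft_force"][:2]@t>25: print("STOP");break
p=snap("wrist","w8")
```

```text
149 t 28.1 p [472.26  13.67  56.24] F [-17.66  11.46  15.59] g 0.161
tang -0.7295578454707705 Mz 0.1557939979384251
147 t 28.35 p [473.14  15.21  56.19] F [-21.02   5.73  18.84] g 0.153
tang 6.643215416854289 Mz 0.35997648081708683
145 t 28.6 p [473.72  15.69  56.04] F [-31.77  -9.69  22.9 ] g 0.161
tang 26.15874981439407 Mz 0.4728999720090806
STOP
```

View pics/w8.png

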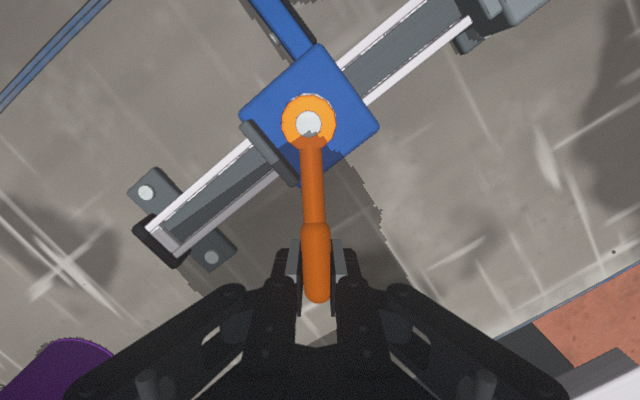

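Run:
```python
from h import *
import pickle
release(); o=st("rel"); q=o["tcp_pos"]
robot.servo_line([q[0],q[1],150],velocity=200)
p=snap("wrist","w9"); pickle.dump(p,open("w9.pkl","wb"))
robot.goto([440,-20,260],quat(1.66)); st()
p=snap("wrist","w10"); pickle.dump(p,open("w10.pkl","wb"));snap("scene","s10");snap("top","t10")
a=cv2.imread("pics/w10.png")[120:320,330:490]; cv2.imwrite("pics/w10c.png",cv2.resize(a,None,fx=3,fy=3,interpolation=cv2.INTER_CUBIC))
```

```text
rel t 29.34 p [475.78  16.66  55.99] F [ 0.69 -0.59  0.04] g 1.003
 t 32.03 p [439.98 -19.97 259.66] F [-0.49  0.24  0.34] g 1.002
```

View pics/w9.png

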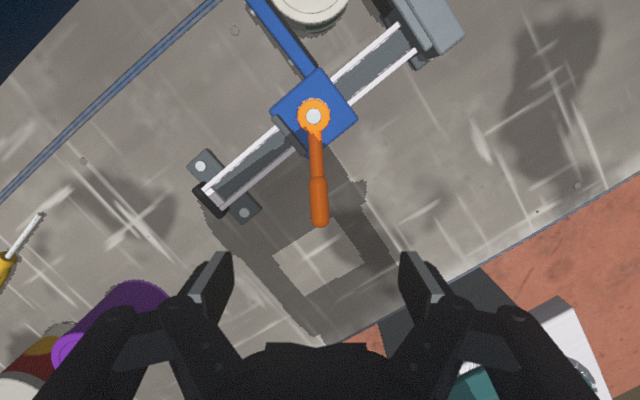

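View pics/w10.png

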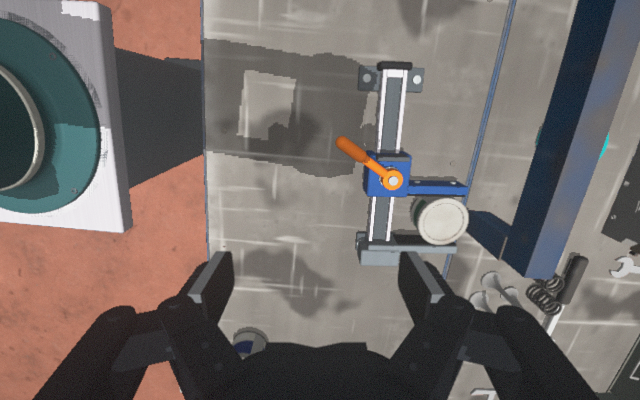

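View pics/s10.png

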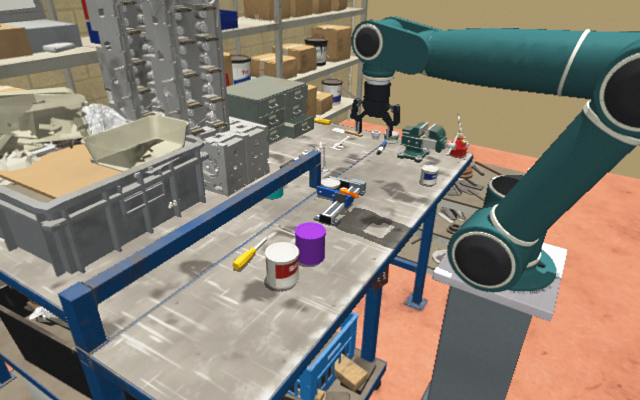

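Run:
```python
from h import *
import pickle
p=pickle.load(open("w9.pkl","rb"))
a=at_z("wrist",(313.5,116.5),67,p);b=at_z("wrist",(319.5,210),73,p);print(a,b,np.degrees(np.arctan2(*(b-a)[1::-1])))
p=pickle.load(open("w10.pkl","rb")); a=at_z("wrist",(393,181),67,p);print("hub",a,"tin",at_z("wrist",(443,220),42,p))
im=cv2.imread("pics/w10.png")[170:265,350:480]; cv2.imwrite("pics/w10c.png",cv2.resize(im,None,fx=6,fy=6,interpolation=cv2.INTER_CUBIC))
```

```text
[533.61 -22.89  67.  ] [471.06  15.11  73.  ] 148.7202420348712
hub [533.69 -22.98  67.  ] tin [619.01 -77.26  42.  ]
```

View pics/w10c.png

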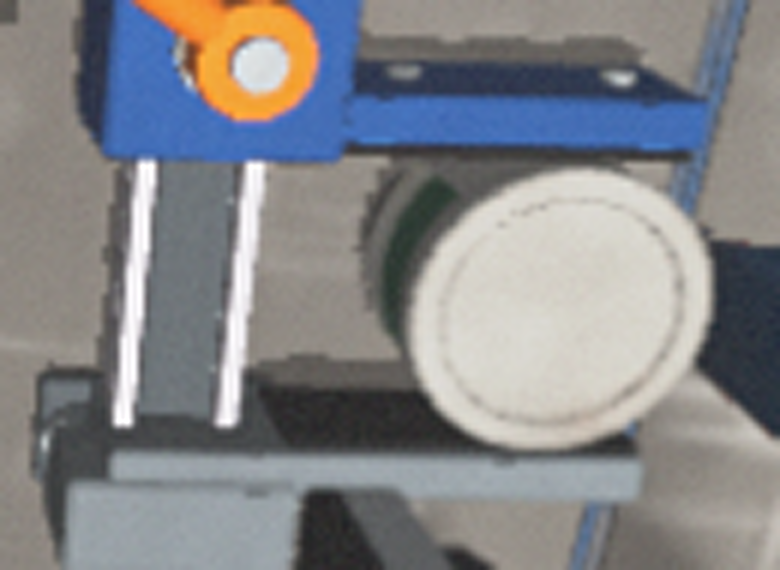

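Run:
```python
from h import *
import pickle
def hubpx(f,box):
    im=cv2.imread(f"pics/{f}.png"); x0,y0,x1,y1=box; c=im[y0:y1,x0:x1].astype(int)
    m=((c[...,2]-c[...,0]>90)&(c[...,1]>60)).astype(np.uint8)
    # bright grey cap inside orange ring: fill
    cs,_=cv2.findContours(m,cv2.RETR_CCOMP,cv2.CHAIN_APPROX_NONE)[0:2]
    h=cv2.findContours(m,cv2.RETR_CCOMP,cv2.CHAIN_APPROX_NONE)
    k=[(cv2.contourArea(a),cv2.minEnclosingCircle(a)[0]) for a,b in zip(h[0],h[1][0]) if b[3]>=0]
    k=max(k); return k[1][0]+x0,k[1][1]+y0
for f,box in (("w4",(290,90,345,145)),("w7",(290,90,345,145)),("w9",(290,90,345,145)),("w10",(370,160,415,200))):
    q=hubpx(f,box)
    print(f,q,at_z("wrist",q,67,pickle.load(open(f+".pkl","rb"))))
```

```text
w4 (315.61855697631836, 116.36082458496094) [530.3   35.93  67.  ]
w7 (316.4230766296387, 115.42307662963867) [534.29 -23.01  67.  ]
w9 (313.0, 116.0) [534.12 -22.79  67.  ]
w10 (392.5869560241699, 180.2391300201416) [533.03 -22.08  67.  ]
```

Run:
```python
from h import *
st(); job_done()
```

```text
t 32.18 p [439.99 -19.98 259.83] F [0.34 0.36 0.38] g 1.002
the job is handed in; nothing more can be done
```

The green-banded tin (tin0) is held between the jaws with the lever tight, and I handed the job in at about 32 s of the 69 s allowed.

**What I did**
- I gripped the orange lever and turned it anticlockwise to its loose stop. In the first wrist picture it stood about 0.13 rad short of fully tight.
- I pushed the blue jaw at its steel plate. It slid at about 6–7 N, then stopped firmly at about 25 N with the tin against both faces.
- I turned the lever back to its stop, pressing slightly towards the tin so the jaw could not creep open. The force at the stop was about 26 N along the lever's turning direction, well above the 9 N it takes to turn.

**Last checks**
- **Lever:** it read 148.7° in the world frame; fully tight should be about 148°.
- **Jaw:** the hub was at y = -23.0 mm before tightening, and -22.8 and -22.1 mm in two pictures after. The last one suggests up to 0.9 mm of opening, but that is within the 2 mm calibration error.
- **Tin:** it is upright between the faces. Its centre measured about 31 mm from the blue face instead of 35 mm. I put this down to calibration error, so snugness rests mainly on the push force.
- **Other items:** the last scene picture shows the red-banded and blue-banded tins, the screwdriver and the purple and turquoise look-alikes where they were.
- **Robot:** the gripper was open and touching nothing, with wrist force near zero.

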